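Size a heat sink on the slot gauge and log it

TASK

Take the heat sink that stands alone in the stand's single pocket and, starting with the narrowest slot of the steel gauge, try its tongue in one slot after the next until the first one takes it; leave it standing there fully home. Then slide the gauge's marker level with that slot, and after that press the logger's button right down and let go. Leave the other two heat sinks and everything else where they are.

Things in the scene. Friction and masses are not known exactly. Their poses are not given: they have to be found in the camera images.
- sink_a_mid (a point): one of three finned aluminium heat sinks, alike from above: upper body 40 (its x) x 22 (its y) x 50 mm tall, flat outer faces, rigid, about 0.1 kg; below its shoulders a central tongue, 20 mm deep. This point is its centre, half-way up its 70 mm height: 15 mm above the shoulders. z is up. Which heat sink stands in the single pocket differs from start to start.
- sink_a_tip (a point): centre of the lower end of the tongue of that heat sink, 35 mm below sink_a_mid. The tongue is 34 mm long (x) and 4, 8 or 12 mm thick (y), one heat sink of each; the stand hides it, so the size shows only on the gauge.
- sink_b_mid (a point): one of three finned aluminium heat sinks, alike from above: upper body 40 (its x) x 22 (its y) x 50 mm tall, flat outer faces, rigid, about 0.1 kg; below its shoulders a central tongue, 20 mm deep. This point is its centre, half-way up its 70 mm height: 15 mm above the shoulders. z is up. Which heat sink stands in the single pocket differs from start to start.
- sink_b_tip (a point): centre of the lower end of the tongue of that heat sink, 35 mm below sink_b_mid. The tongue is 34 mm long (x) and 4, 8 or 12 mm thick (y), one heat sink of each; the stand hides it, so the size shows only on the gauge.
- sink_c_mid (a point): one of three finned aluminium heat sinks, alike from above: upper body 40 (its x) x 22 (its y) x 50 mm tall, flat outer faces, rigid, about 0.1 kg; below its shoulders a central tongue, 20 mm deep. This point is its centre, half-way up its 70 mm height: 15 mm above the shoulders. z is up. Which heat sink stands in the single pocket differs from start to start.
- sink_c_tip (a point): centre of the lower end of the tongue of that heat sink, 35 mm below sink_c_mid. The tongue is 34 mm long (x) and 4, 8 or 12 mm thick (y), one heat sink of each; the stand hides it, so the size shows only on the gauge.
- single_pocket (a point): mouth centre of the stand's single pocket, 28 mm above the table. The stand is a fixed grey plastic base: a block with one pocket at its near end, two pockets side by side (y +-30 mm) 115 mm further along its x. Pockets 38 (x) x 14 mm (y), blocks 50 x 32 mm; in each stands a heat sink, tongue down, shoulders on the block's top. Axes are the stand's, z up.
- slot1 (a point): slot 1 of 5 of the fixed steel slot gauge, 2.5 mm wide (along y) (the narrowest): centre of its mouth in the top face, 34 mm above the table. 26 mm deep, open-ended, 48 mm long (x), mouth edges chamfered 1.5 mm. Slots follow every 28 mm along the gauge's y, wider with y. Axes are the gauge's, z up. A heat sink fully home rests with its shoulders on the top face.
- slot2 (a point): slot 2 of 5 of the fixed steel slot gauge, 6.5 mm wide (along y): centre of its mouth in the top face, 34 mm above the table. 26 mm deep, open-ended, 48 mm long (x), mouth edges chamfered 1.5 mm. Slots follow every 28 mm along the gauge's y, wider with y. Axes are the gauge's, z up. A heat sink fully home rests with its shoulders on the top face.
- slot3 (a point): slot 3 of 5 of the fixed steel slot gauge, 10.5 mm wide (along y): centre of its mouth in the top face, 34 mm above the table. 26 mm deep, open-ended, 48 mm long (x), mouth edges chamfered 1.5 mm. Slots follow every 28 mm along the gauge's y, wider with y. Axes are the gauge's, z up. A heat sink fully home rests with its shoulders on the top face.
- slot4 (a point): slot 4 of 5 of the fixed steel slot gauge, 14.5 mm wide (along y): centre of its mouth in the top face, 34 mm above the table. 26 mm deep, open-ended, 48 mm long (x), mouth edges chamfered 1.5 mm. Slots follow every 28 mm along the gauge's y, wider with y. Axes are the gauge's, z up. A heat sink fully home rests with its shoulders on the top face.
- slot5 (a point): slot 5 of 5 of the fixed steel slot gauge, 18.5 mm wide (along y) (the widest): centre of its mouth in the top face, 34 mm above the table. 26 mm deep, open-ended, 48 mm long (x), mouth edges chamfered 1.5 mm. Slots follow every 28 mm along the gauge's y, wider with y. Axes are the gauge's, z up. A heat sink fully home rests with its shoulders on the top face.
- marker (a joint): position in m of the gauge's sliding marker along its rail on the robot's side of the gauge, growing along the gauge's y; 0 to 0.175. Level with slots 1 to 5 at 0.050, 0.078, 0.106, 0.134, 0.162; parked below 0.025 at the start. About 1.5 N to move; stays where it is left.
- marker_grip (a point): grip point on the marker's upright black fin, 16 (x) x 10 mm (y), which rises from the carriage (26 x 24 mm, top 18 mm above the table) to 54 mm above the table; this point is 42 mm above the table, in the middle of the fin, 60 mm from the slots' line towards the gauge's -x. Axes are the gauge's.
- log_button (a joint): travel in m of the logger's push button, 0 released to 0.006 fully down (4 N); it springs back; pressed counts from 0.0042
- log_button_top (a point): centre of the top of the grey round button (24 mm across) on the logger, a fixed low black box 75 x 56 x 30 mm; it is pressed straight down
- capacitor: bystander: black cylinder 22 mm across, 30 mm tall; origin at its underside
- tip_pot: bystander: dark metal pot 60 mm across, 35 mm tall; origin at its underside
- screwdriver: bystander: screwdriver lying flat; origin at its underside, x along its length
- flux_bottle: bystander: bottle 48 mm across, 120 mm tall; origin at its underside
- multimeter: bystander: hand multimeter 170 x 80 x 43 mm lying flat; origin at its underside, x along its length
- tweezers: bystander: steel tweezers 120 mm long, lying flat; origin at its underside, x along its length
- transformer: bystander: dark steel block 40 x 35 x 30 mm; origin at its underside
Not all that is in view belongs to the job. What is shaped like the part that bears log_button but green or purple is not meant. What is shaped like the part that bears sink_a_mid but purple is not meant.

How it is judged:
By the outcome, as a careful person would: the job done as asked, in the order asked, and still so for the second after the job is handed in, with the robot touching nothing.
It also fails if it takes over 66 s, if anything falls off the work surface, if the arm or the gripper's body presses on something with over 40 N, if the wrist force passes 120 N, or if a joint passes its speed limit or range.

ROBOT

A 7-joint arm with a two-finger parallel gripper is mounted at the origin on the work surface. World frame = base frame: x ahead of the robot, y to its left, z up, the work surface at z = 0. Lengths are in mm, angles in rad, forces in N, time in s.
With the tool pointing down it reaches from about 400 to 875 mm from the base axis. Payload 4.4 kg.
Tool frame: the origin (TCP) lies midway between the tips of the shut fingers; the grasp point (between the pads) lies 19 mm behind it (ctrl.pinch_z is the distance from the TCP to the grasp point, in mm); z points along the fingers, y is the line along which they close (so a half turn about z gives the same grasp; the last joint's range is limited). The gripper opens to 85 mm and grips with 20 to 120 N. Pads are 22 mm wide; open, the fingers measure 114 mm over their backs; the gripper's body (76 mm by 85 mm) begins 54 mm behind the grasp point. The pads swing forward as they close: fully open they stand 13 mm farther back than shut.
Start: joints at [1.052, 0.628, 0.038, 1.517, -0.027, 0.996, -0.02], TCP at [284.395, -584.498, 193.413] pointing down, gripper open.
Joint ranges: [-3.06, 3.06], [-0.37, 2.12], [-1.25, 1.32], [0.18, 2.47], [-1.1, 4.24], [0.23, 1.98], [-2.94, 2.94]. Speed limits (rad/s): [2.57, 2.57, 3.14, 3.14, 3.14, 3.14, 3.14].

INTERFACE

Orientations are given as [roll, pitch, yaw] about the fixed x, y, z axes, in that order (R = Rz(yaw) Ry(pitch) Rx(roll)).
In Python, from cell import read_state, cams, order, ctrl gives the robot as it stands.
- The arm moves only by the tool move_arm, never from a script. Its argument "targets" is text: rows parted by semicolons, each of 7 numbers parted by spaces: the gripper's target within -1 to 1 (fully open at 1, half-way at 0, shut at -1), then the shift along the tool's x, y, z in cm, then the turn, a rotation vector about the tool's x, y, z in degrees. A call has 1 to 5 rows; each row shifts and turns the commanded pose from where the row before left it, along the tool's axes as they then stand; what a row does not reach is not made up. A row lasts 1/12 s, in which the tool goes at most 41.7 mm and 7.16 degrees, less where a joint would pass 70% of its speed; a pose out of reach is approached as far as the arm can. A call with a gripper value outside its range is refused whole. The fingers move at their own pace and stop on an object; the grip force is fixed at half the most. Time passes only in rows, so rows that do not move let the fingers close. It gives the time, the measured TCP pose, the force, the opening and the grip force at its end, in the units of the state.
- read_state(): the state, without advancing time (a new reading comes with each control period).
- cams.get_image(name): name is "side" or "top"; returns a dict with "color" (400x640x3 uint8, red, green, blue), "fovy" (degrees; the focal length in pixels is half the picture's height over the tangent of half this angle, whatever the lens; pixels are square), "cx", "cy" (the principal point, pixels), "k1" (the pictures are not rectified: a ray, as slopes to the right and down, at radius r is drawn at 1 + k1 r^2 times it, then the intrinsics apply), "rvec" (rotation vector, rad) and "tvec" (3), from world to camera coordinates, as OpenCV has them. Camera axes: x right, y down, z forward; pixel columns grow to the right and rows downward; lengths in mm; the calibration is good to about 2 mm. A picture is of the moment at which its call begins. There is no depth.
- order.finish_job(): hands the job in; it is judged then, once.
The state is a dict: "clock": time; "qpos": joint angles; "qd": joint speeds; "tau": joint torques, N m; "eef_pos": TCP position; "tool_rot": TCP orientation; "force": force on the tool from outside, world axes, zero at the start; "torque": the same for the moment, N m; "width": finger opening in mm; "gripper_force": force on a finger pad.
Only numpy, scipy, OpenCV 4.12 (cv2) and the standard library are available. Lean on these libraries where they do the work, as an engineer would, in place of code of your own. Each camera call takes 0.05 s, during which the arm holds its last target. There are 200 camera calls.

## Working session

There is one attempt and no reset: what is moved stays moved. The work goes in short steps, Python scripts to look and compute and a tool call to move; the robot and the scene stay as the last step left them, time stands still between calls to the robot, and variables do not carry over. Pictures are saved under pics/ and viewed, at most 10 in all, crops included, and the job is handed in when it is done.

Besides the shell and the picture viewer there is one more tool, called after "Request:" as name(argument=value, ...), one argument or row to a line, values as JSON. move_arm: Moves the arm, as the interface text tells. Its arguments: {"type":"object","properties":{"targets":{"type":"string"}},"required":["targets"]}

```bash
mkdir -p pics; ls; python3 - <<'E'
from cell import read_state,cams,ctrl
import cv2,pickle
d={n:cams.get_image(n) for n in("top","side")}
pickle.dump(d,open('im0.pkl','wb'))
for n in d:
    cv2.imwrite(f'pics/{n}0.png',cv2.resize(d[n]["color"][:,:,::-1],(800,500)))
    print({k:v for k,v in d[n].items() if k!="color"})
print(read_state(),ctrl.pinch_z)
E
```

```text
pics
{'fovy': 48.47428020023914, 'cx': 311.109122566154, 'cy': 191.0822070783098, 'k1': -0.03318103752915976, 'rvec': array([ 2.2548213 , -1.91087732,  0.22959027]), 'tvec': array([ -25.50486299,  577.16124389, 1041.7165497 ])}
{'fovy': 48.72699643319941, 'cx': 323.4761418633984, 'cy': 202.1094502682291, 'k1': -0.07701945293886675, 'rvec': array([ 0.89194322, -2.5503315 ,  1.00744788]), 'tvec': array([ 468.51028293,  271.08259543, 1043.68590559])}
{'clock': 0.1, 'qpos': array([ 1.05217131,  0.62927119,  0.03845256,  1.51825568, -0.02702461,
        0.99630948, -0.0200401 ]), 'qd': array([ 0.00014801, -0.00137796,  0.00181885, -0.00269758,  0.00041673,
        0.0004479 ,  0.00071884]), 'tau': array([ 3.31148214e-03, -5.64537942e+01,  1.23062510e+00, -1.93975031e+01,
        1.13335319e-02,  5.39058834e-03,  2.30473023e-05]), 'eef_pos': array([ 284.13676067, -583.91375792,  192.57380715]), 'tool_rot': array([-3.13986686e+00,  2.21850766e-06,  4.52765496e-01]), 'force': array([-0.10972991,  0.03928815,  0.09158965]), 'torque': array([-0.02708652,  0.01082916,  0.00288992]), 'gripper_force': 0.0, 'width': 85.3829506451944} 18.700000000000003
```

View pics/top0.png

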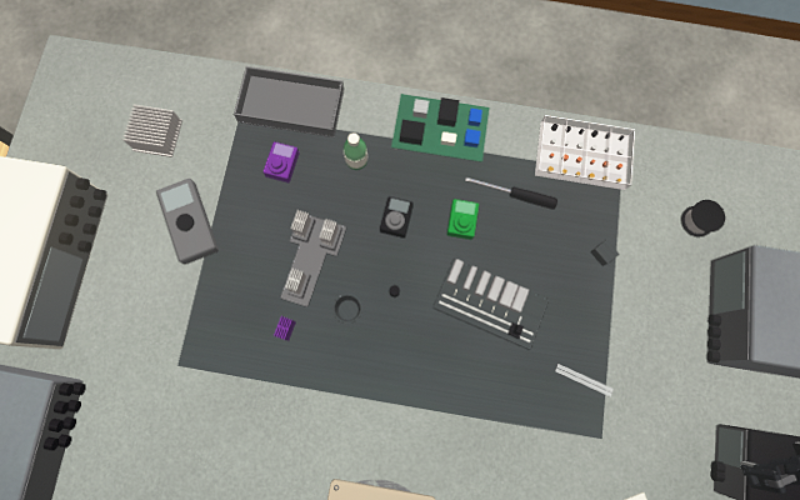

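View pics/side0.png

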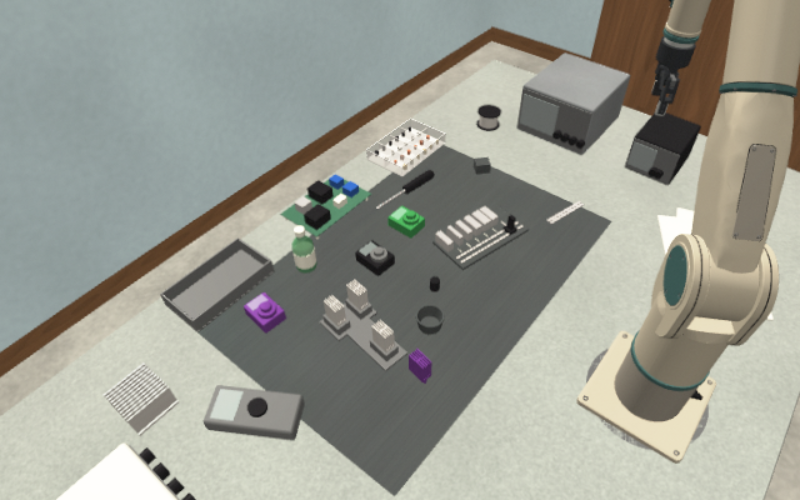

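The top view (800 px scale) shows these candidates:
- **Single heat sink:** the lone sink on the grey stand is at (295,282). The pair is at (301,222) and (329,232), which are the two to leave. A purple decoy is at (284,328), and a large ribbed block at (152,129) is off the mat.
- **Logger:** the black one is at (396,216). The purple (281,160) and green (463,218) ones are decoys.
- **Gauge:** it is at (490,300), with the marker at (516,328).

I choose the sink at (295,282) and the black logger, and will check both in close crops.

```bash
cat > h.py <<'E'
import numpy as np,cv2,pickle
def K(c):
    f=c["color"].shape[0]/2/np.tan(np.radians(c["fovy"]/2)); return np.array([[f,0,c["cx"]],[0,f,c["cy"]],[0,0,1]])
def D(c): return np.array([c["k1"],0,0,0,0.])
def proj(c,P): return cv2.projectPoints(np.float64(P).reshape(-1,1,3),c["rvec"],c["tvec"],K(c),D(c))[0][:,0]
def ray(c,p):
    n=cv2.undistortPointsIter(np.float64(p).reshape(-1,1,2),K(c),D(c),None,None,(3,50,1e-9))[:,0]
    R=cv2.Rodrigues(c["rvec"])[0]; d=np.c_[n,np.ones(len(n))]@R
    return -R.T@c["tvec"].ravel(),d
def plane(c,p,z):
    o,d=ray(c,p); return o+d*((z-o[2])/d[:,2])[:,None]
def tri(c1,p1,c2,p2):
    o1,d1=ray(c1,[p1]);o2,d2=ray(c2,[p2]);a=np.c_[d1[0],-d2[0]];s=np.linalg.lstsq(a,o2-o1,rcond=None)[0]
    A=o1+s[0]*d1[0];B=o2+s[1]*d2[0];return (A+B)/2,np.linalg.norm(A-B)
def crop(c,x,y,w,h,s,fn): cv2.imwrite(fn,cv2.resize(c["color"][y:y+h,x:x+w,::-1],None,fx=s,fy=s,interpolation=cv2.INTER_CUBIC))
E
python3 - <<'E'
from h import *
d=pickle.load(open('im0.pkl','rb'))
t,s=d['top']['color'],d['side']['color']
a=lambda im,x,y,w,h,k:cv2.resize(im[y:y+h,x:x+w,::-1],(w*k,h*k),interpolation=cv2.INTER_CUBIC)
# top: stand (220..280,160..250), gauge(340..440,200..280); side: stand(250..330,215..295), gauge (340..425,155..215)
cv2.imwrite('pics/c_top.png',np.hstack([a(t,215,160,66,90,6)[:540],a(t,344,200,66+0,90,6)[:540]]))
cv2.imwrite('pics/c_gauge.png',np.vstack([a(t,343,202,100,44,8)[:,:800],]) if 0 else a(t,343,202,98,74,8))
cv2.imwrite('pics/c_side.png',np.hstack([a(s,250,215,80,80,5),a(s,342,155,80,80,5)]))
E
```

```text
(no output)
```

View pics/c_top.png

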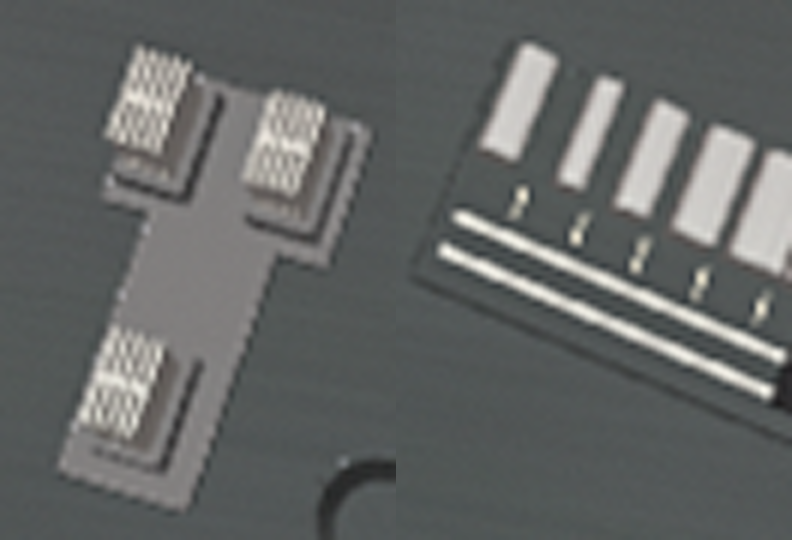

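View pics/c_gauge.png

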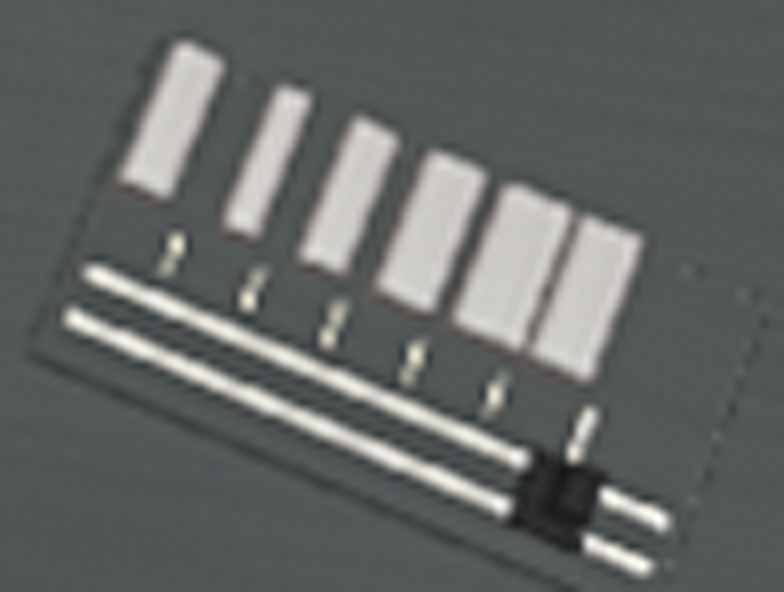

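View pics/c_side.png

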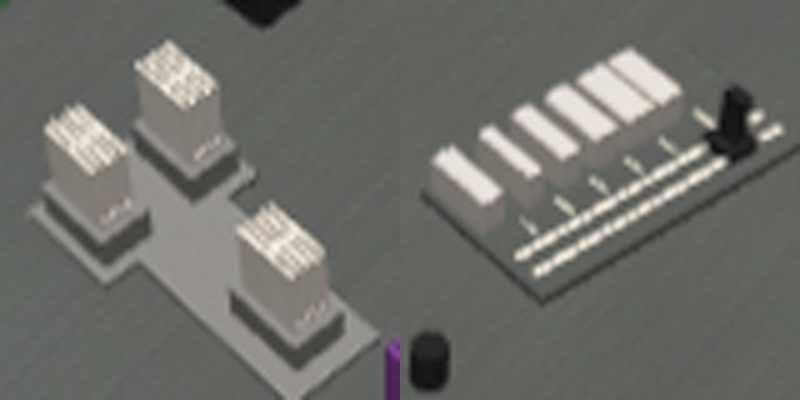

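The crops show the single sink top at about (236,224) full-res, with the gauge's six ribs left to right (wide slot 5 at left, narrow slot 1 at right). The marker is at (414,264), by the narrow end. Next I'll measure them all.

```bash
cat > meas.py <<'E'
from h import *
d=pickle.load(open('im0.pkl','rb'));T,S=d['top'],d['side']
def comps(c,lo,box,amin,close=0):
    x,y,w,h=box;g=cv2.resize(c["color"][y:y+h,x:x+w].min(2),None,fx=8,fy=8,interpolation=cv2.INTER_CUBIC)
    m=(g>lo).astype('u1')
    if close: m=cv2.morphologyEx(m,cv2.MORPH_CLOSE,np.ones((close,close)))
    cs=cv2.findContours(m,cv2.RETR_EXTERNAL,cv2.CHAIN_APPROX_NONE)[0]
    return [(k[:,0]+.5)/8-.5+[x,y] for k in cs if cv2.contourArea(k)>amin*64]
def rect(P):
    (c,(w,h),a)=cv2.minAreaRect(np.float32(P[:,:2]))
    if w<h: w,h,a=h,w,a+90
    return np.array(c),w,h,(a+90)%180-90
if __name__=='__main__':
    for n,c,b in(('top',T,(343,202,98,74)),('side',S,(342,155,80,50))):
        print(n)
        for k in sorted(comps(c,150,b,25),key=lambda k:k[:,0].mean()):
            P=plane(c,k,34);r=rect(P);print('rib',r[0].round(1),np.round(r[1:],1))
    for k in comps(T,125,(220,160,58,75),20,20)+comps(S,150,(250,215,80,80),10,20):
        pass
    for n,c,b,lo in(('top',T,(220,160,58,75),150),('side',S,(250,215,80,80),170)):
        print(n)
        for k in comps(c,lo,b,25,22):
            P=plane(c,k,78);r=rect(P);print('sink',k.mean(0).round(1),r[0].round(1),np.round(r[1:],1))
E
python3 meas.py
```

```text
top
rib [538.6 -73.4] [ 48.6  16.1 -14.4]
rib [ 530.3 -104.7] [ 48.8  11.1 -13.9]
rib [ 452.4 -121. ] [149.2   6.   75.6]
rib [ 467.6 -124.9] [148.7   6.   75.6]
rib [ 523.2 -131.9] [ 48.8  14.8 -14.3]
rib [ 516.4 -158.9] [ 48.9  18.8 -14.7]
rib [ 509.7 -185.9] [ 48.9  23.1 -13.5]
rib [ 503.3 -210.1] [ 48.6  20.1 -14.3]
side
rib [541.  -72.7] [ 51.2  18.1 -14.2]
rib [ 532.9 -104.4] [ 49.2  13.  -13.7]
rib [ 526.1 -131.6] [ 49.6  17.  -14.3]
rib [ 519.4 -158.6] [ 50.2  21.1 -14.3]
rib [ 461.6 -110.9] [139.    8.1  75.9]
rib [ 509.2 -196.8] [ 50.7  48.  -14.6]
rib [ 443.6 -118.1] [120.7   8.1  75.9]
top
sink [234.4 223.7] [459.6 239.3] [45.2 25.  -7.9]
sink [261.9 183.5] [570.4 193. ] [39.  24.8 -7.4]
sink [240.1 176.1] [578.5 248.8] [40.8 30.5 -8.5]
side
sink [305.6 262.8] [462.8 238.8] [40.4 23.4 -8.2]
sink [266.8 242.6] [579.9 252.4] [40.1 23.2 -8.1]
sink [284.9 229.7] [571.8 193. ] [40.7 23.4 -9. ]
```

```bash
python3 - <<'E'
from meas import *
def blob(c,box,f,amin):
    x,y,w,h=box;im=cv2.resize(c["color"][y:y+h,x:x+w],None,fx=8,fy=8,interpolation=cv2.INTER_CUBIC).astype(int)
    cs=cv2.findContours(f(im).astype('u1'),cv2.RETR_EXTERNAL,cv2.CHAIN_APPROX_NONE)[0]
    return [(k[:,0]+.5)/8-.5+[x,y] for k in cs if cv2.contourArea(k)>amin*64]
pur=lambda i:(i[...,0]>i[...,1]+40)&(i[...,2]>i[...,1]+40)
for n,c,b in(('top',T,(215,245,30,35)),('side',S,(320,270,35,40))):
    for k in blob(c,b,pur,10): print(n,'purple',k.mean(0),rect(plane(c,k,0)),plane(c,[k.mean(0)],20))
for n,c,b in(('top',T,(300,150,35,45)),('side',S,(280,185,40,40))):
    im=c["color"][b[1]:b[1]+b[3],b[0]:b[0]+b[2]].min(2); print(n); print(im[::2,::2])
for n,c,b,z in(('top',T,(400,245,30,35),54),('side',S,(478-0,168,1,1),54)):
    pass
im=T["color"][252:276,402:424].min(2);print(im)
im=S["color"][168:190,478-80:424].min(2);print(im[:,:])
E
```

```text
top purple [225.93199482 261.85233161] (array([370.05084229, 256.85137939]), 42.00743103027344, 25.46778106689453, -10.813972473144531) [[368.95666407 252.77894414  20.        ]]
side purple [335.63362069 287.04489943] (array([394.05245972, 208.31921387]), 44.00564956665039, 26.768142700195312, -9.20184326171875) [[386.65848663 218.82568597  20.        ]]
top
[[ 80  81  81  80  81  80  82  82  84  81  81  79  80  81  79  82  81  80]
 [ 81  81  79  81  81  79  81  80  80  81  81  80  82  82  81  80  81  81]
 [ 85  83  83  81  80  81  80  80  79  78  81  82  81  81  80  80  82  82]
 [ 82  83  82  81  82  82  81  84  82  81  83  81  80  79  80  79  80  80]
 [ 82  80  81  80  84  52  57  80  65  64  81  84  82  83  83  84  83  81]
 [ 81  80  80  81  83  32  98 140 140 136  98  87  66  65  79  84  82  83]
 [ 84  84  83  82  74  34 127 134 134 134 135 136 140 142  32  62  82  80]
 [ 81  81  81  82  67  37 143 134 134 134 133 134 133 126  34  57  82  83]
 [ 79  81  82  84  39  71 135 139 135 134 134 134 135 113  37  66  85  83]
 [ 82  82  83  78  38  41  25  64 102 115 130 141 141  80  36  
[... 6625 characters left out ...]
76 114 103
   99  95  94  96  94  87  81  88]
 [ 94 100 138 170 158 115  28  27  38  41  35  35  37  32  26  68 101  97
   96  96  94  92  79  62  73  90]
 [133 161 210 218 154  95  57  25  26  36  38  34  27  26  51  82  97  96
   97  94  84  69  62  73  87  96]
 [204 205 205 151 101  93  98 115 121  75  25  27  46  62  82  96  96  95
   87  79  63  68  85  95  95  92]
 [204 154 102  96  94 104 153 204 188 107  46  64  82  97  97  96  93  81
   60  65  81  88  96  94  95  94]
 [100  95  94 105 139 172 188 202 147  83  79  96  96  94  94  85  70  62
   74  85  97  95  96  93  94  95]
 [ 93 102 139 176 199 217 153 100  92  95  95  95  95  86  77  57  62  84
   93  96  96  95  94  93  94  93]]
```

```bash
python3 - <<'E'
from meas import *
print('button',tri(T,(316,176.3),S,(302.6,203.2)),plane(T,[(316,176.3)],38),plane(S,[(302.6,203.2)],38))
print('purple',tri(T,(226,261),S,(335.6,287)))
y=np.array([.2453,.9694]);x=np.array([.9694,-.2453])
s1=np.array([511.1,-185.9])-13*y;print('slots',[(s1+28*k*y).round(1) for k in range(5)])
m0=s1-60*x-50*y
for n,c,p in(('T',T,(410,262)),('S',S,(409.3,173.8))):
    P=plane(c,[p],54)[0];q=P[:2]-m0;print(n,P.round(1),'along x,y',q@x,q@y)
for q in (0,.02): 
    P=np.r_[m0+q*1000*y,54];print(P.round(1),proj(T,P),proj(S,P),proj(T,P-[0,0,36]),proj(S,P-[0,0,36]))
E
```

```text
button (array([623.20286211,  65.17630228,  36.5236133 ]), np.float64(2.5853789276130676)) [[621.60350189  64.53663638  38.        ]] [[623.55764483  66.55138587  38.        ]]
purple (array([368.51743655, 243.38685569,  68.31726738]), np.float64(0.5984324998448737))
slots [array([ 507.9, -198.5]), array([ 514.8, -171.4]), array([ 521.6, -144.2]), array([ 528.5, -117.1]), array([535.4, -89.9])]
T [ 440.7 -197.8   54. ] along x,y -5.336749983511721 34.236051859367116
S [ 441.9 -209.6   54. ] along x,y -1.3302250295326459 23.06650021419084
[ 437.5 -232.3   54. ] [[423.8361779  265.61025604]] [[414.48810132 170.35618614]] [[420.26701687 266.60907512]] [[412.9002492  179.05352543]]
[ 442.4 -212.9   54. ] [[416.19820771 262.3219728 ]] [[409.72140493 173.12937622]] [[412.87106622 263.42156715]] [[408.21300934 181.83000031]]
```

Request:
move_arm(
  targets="1 0 0 0 0 0 6.9;1 0 0 0 0 0 6.9;1 0 0 0 0 0 6.9;1 0 0 0 0 0 6.9;1 0 0 0 0 0 6.8",
)

```text
clock: 0.52
eef_pos: [284.2, -584.1, 192.9]
tool_rot: [-3.141, 0.001, -0.154]
force: [0.1, -0.5, -0.8]
width: 85.6
gripper_force: 0.0
```

Request:
move_arm(
  targets="1 0.87 -3.05 0 0 0 0;1 0.87 -3.05 0 0 0 0;1 0.87 -3.05 0 0 0 0;1 0.87 -3.05 0 0 0 0;1 0.87 -3.05 0 0 0 0",
)

```text
clock: 0.93
eef_pos: [350.1, -438.3, 193.0]
tool_rot: [-3.141, 0.001, -0.148]
force: [-0.1, 0.6, -0.2]
width: 85.4
gripper_force: 0.0
```

Request:
move_arm(
  targets="1 0.87 -3.05 0 0 0 0;1 0.87 -3.05 0 0 0 0;1 0.87 -3.05 0 0 0 0;1 0.87 -3.05 0 0 0 0;1 0.87 -3.05 0 0 0 0",
)

```text
clock: 1.35
eef_pos: [415.5, -294.0, 193.2]
tool_rot: [-3.141, 0.0, -0.148]
force: [0.4, -0.2, 0.3]
width: 85.5
gripper_force: 0.0
```

Request:
move_arm(
  targets="1 0.87 -3.05 0 0 0 0;1 0.87 -3.05 0 0 0 0;1 0.87 -3.05 0 0 0 0;1 0.87 -3.05 0 0 0 0;1 0.87 -3.05 0 0 0 0",
)

```text
clock: 1.77
eef_pos: [480.9, -149.6, 193.2]
tool_rot: [-3.142, 0.001, -0.148]
force: [-0.0, -0.4, -0.8]
width: 85.6
gripper_force: 0.0
```

Request:
move_arm(
  targets="1 -0.64 -3.19 0 0 0 0;1 -0.64 -3.19 0 0 0 0;1 -0.64 -3.19 0 0 0 0;1 -0.64 -3.19 0 0 0 0;1 -0.64 -3.19 0 0 0 0",
)

```text
clock: 2.18
eef_pos: [472.0, 12.8, 193.2]
tool_rot: [3.142, 0.001, -0.148]
force: [-0.4, -0.1, 0.5]
width: 85.2
gripper_force: 0.0
```

Request:
move_arm(
  targets="1 -0.64 -3.19 0 0 0 0;1 -0.64 -3.19 0 0 0 0;1 -0.64 -3.19 0 0 0 0;1 -0.64 -3.19 0 0 0 0;1 -0.64 -3.19 0 0 0 0",
)

```text
clock: 2.6
eef_pos: [463.8, 175.3, 193.3]
tool_rot: [3.141, 0.0, -0.147]
force: [0.9, 0.2, -0.4]
width: 85.4
gripper_force: 0.0
```

Request:
move_arm(
  targets="1 -0.64 -3.19 1 0 0 0;1 -0.64 -3.19 2 0 0 0;1 0 0 3 0 0 0;1 0 0 0 0 0 0;1 0 0 0 0 0 0",
)

```text
clock: 3.02
eef_pos: [459.7, 237.6, 132.2]
tool_rot: [3.138, 0.003, -0.147]
force: [0.6, -0.4, 0.1]
width: 85.1
gripper_force: 0.0
```

```bash
python3 - <<'E'
from h import *
from cell import cams,read_state
d={n:cams.get_image(n) for n in("top","side")};pickle.dump(d,open('im1.pkl','wb'))
print(read_state()['eef_pos'])
a=lambda im,x,y,w,h,k:cv2.resize(im[y:y+h,x:x+w,::-1],(w*k,h*k),interpolation=cv2.INTER_CUBIC)
cv2.imwrite('pics/g1.png',np.hstack([a(d['top']['color'],195,150,100,140,4),a(d['side']['color'],250,160,100,140,4)]))
E
```

```text
[461.9805366  237.59460215 134.35259403]
```

View pics/g1.png

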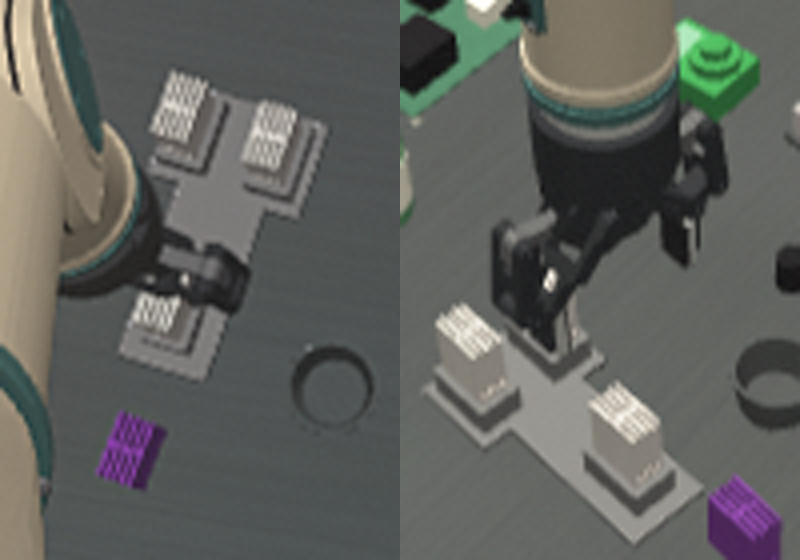

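The picture shows the open fingers straddling the single sink, at about (303,236) in the side view. The pair and the purple decoy are clear, so I'm descending to grip.

Request:
move_arm(
  targets="1 0 -0.12 2.4 0 0 0;1 0 0 2.4 0 0 0;1 0 0 2.4 0 0 0;1 0 0 1.2 0 0 0;1 0 0 0.9 0 0 0",
)

```text
clock: 3.53
eef_pos: [462.3, 238.8, 40.7]
tool_rot: [-3.141, -0.001, -0.15]
force: [0.3, 0.7, 0.8]
width: 85.7
gripper_force: 0.0
```

Request:
move_arm(
  targets="1 0 0 0 0 0 0;1 0 0 0 0 0 0;-1 0 0 0 0 0 0;-1 0 0 0 0 0 0;-1 0 0 0 0 0 0",
)

```text
clock: 3.95
eef_pos: [462.0, 240.3, 41.4]
tool_rot: [-3.14, -0.002, -0.148]
force: [-0.4, -0.5, 0.2]
width: 51.6
gripper_force: 0.0
```

Request:
move_arm(
  targets="-1 0 0 0 0 0 0;-1 0 0 0 0 0 0;-1 0 0 0 0 0 0;-1 0 0 0 0 0 0;-1 0 0 0 0 0 0",
)

```text
clock: 4.37
eef_pos: [461.3, 240.0, 40.4]
tool_rot: [3.142, 0.0, -0.148]
force: [0.7, 0.4, -0.2]
width: 0.2
gripper_force: 0.0
```

Request:
move_arm(
  targets="-1 0 0 0 0 0 0;-1 0 0 0 0 0 0;-1 0 0 0 0 0 0;-1 0 0 0 0 0 0;-1 0 0 0 0 0 0",
)

```text
clock: 4.78
eef_pos: [461.3, 239.9, 40.4]
tool_rot: [3.142, 0.0, -0.148]
force: [0.2, -0.3, 0.1]
width: -0.1
gripper_force: 0.0
```

```bash
python3 - <<'E'
from h import *
from cell import cams,read_state
d={n:cams.get_image(n) for n in("top","side")};pickle.dump(d,open('im2.pkl','wb'))
r=read_state();print(r['eef_pos'],r['width'])
for n in d: print(n,proj(d[n],[[461.3,240,40],[461,239,78],[461,239,28]]))
a=lambda im,x,y,w,h,k:cv2.resize(im[y:y+h,x:x+w,::-1],(w*k,h*k),interpolation=cv2.INTER_CUBIC)
cv2.imwrite('pics/g2.png',np.hstack([a(d['top']['color'],195,150,100,140,4),a(d['side']['color'],250,180,100,140,4)]))
E
```

```text
[461.28927014 239.95093494  40.41501599] -0.01051186539240423
top [[236.98941913 225.61818914]
 [234.88660487 223.34864006]
 [238.10008196 226.54003414]]
side [[306.58457683 272.36369683]
 [306.29335014 263.18804219]
 [307.13554885 274.90029677]]
```

View pics/g2.png

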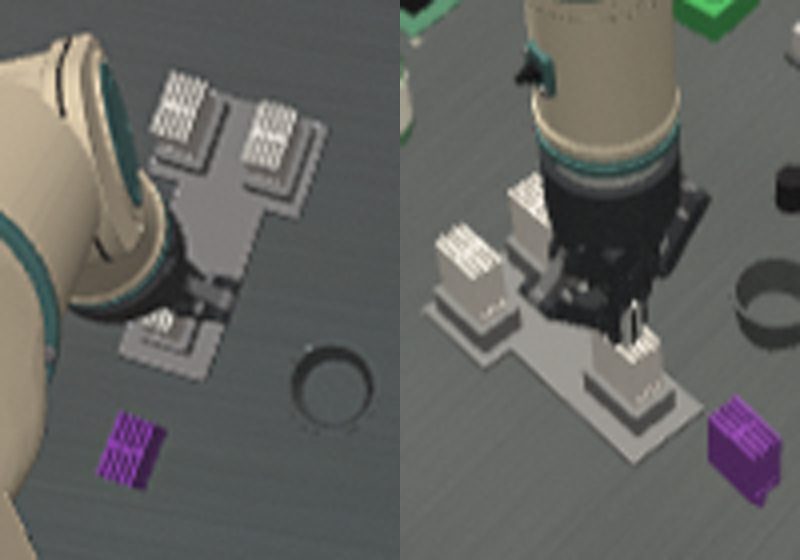

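```bash
python3 - <<'E'
from h import *
d=pickle.load(open('im1.pkl','rb'));d2=pickle.load(open('im2.pkl','rb'))
u=np.array([-.148,-.989,0])
for z in(134,147,185): print(z,[ (proj(d['side'],[np.r_[461.5,238,z]+k*45*u])[0].round(1)-[250,160])*4+[400,0] for k in(-1,1)])
a=lambda im,x,y,w,h,k:cv2.resize(im[y:y+h,x:x+w,::-1],(w*k,h*k),interpolation=cv2.INTER_CUBIC)
# tips difference im0 vs im2
d0=pickle.load(open('im0.pkl','rb'))
cv2.imwrite('pics/g3.png',np.hstack([a(d0['side']['color'],285,235,40,50,10),a(d2['side']['color'],285,235,40,50,10)]))
E
```

```text
134 [array([562., 398.]), array([679.2, 313.2])]
147 [array([560.4, 384.4]), array([678.4, 299.2])]
185 [array([555.6, 342.8]), array([677.2, 257.2])]
```

View pics/g3.png

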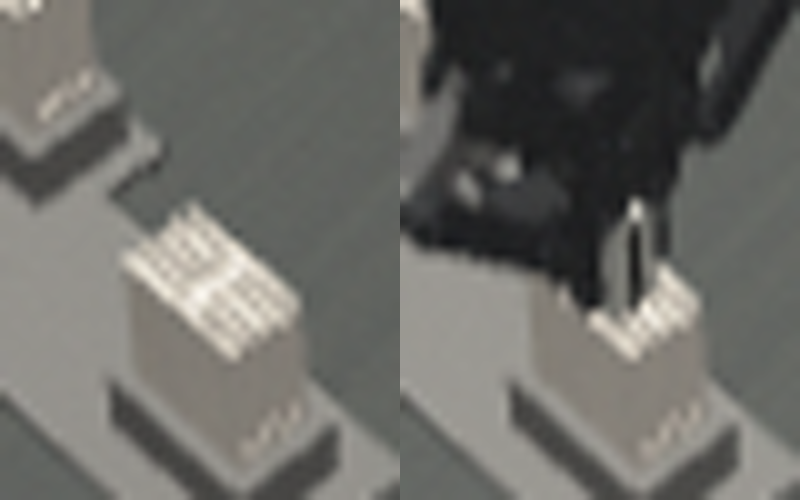

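The picture shows the shut fingers ending on top of the sink at about (308,266), which is around z = 78. The reading of 40 is therefore about 38 mm too low, and the image of the open tips agrees. I'll open, descend the rest while watching the force, and grip again.

Request:
move_arm(
  targets="1 0 0 -0.5 0 0 0;1 0 0 -0.5 0 0 0;1 0 0 0 0 0 0;1 0 0 0 0 0 0;1 0 0 0 0 0 0",
)

```text
clock: 5.3
eef_pos: [461.4, 240.0, 50.6]
tool_rot: [-3.141, -0.0, -0.148]
force: [0.6, -0.2, -1.1]
width: 60.6
gripper_force: 0.0
```

Request:
move_arm(
  targets="1 0 0 0 0 0 0;1 0 0 0 0 0 0;1 0 0 0 0 0 0;1 0 0 0 0 0 0;1 0 0 0 0 0 0",
)

```text
clock: 5.72
eef_pos: [461.2, 239.9, 50.3]
tool_rot: [3.141, 0.0, -0.148]
force: [-0.5, 0.5, -0.5]
width: 85.1
gripper_force: 0.0
```

Request:
move_arm(
  targets="1 0 0 1 0 0 0;1 0 0 1 0 0 0;1 0 0 1 0 0 0;1 0 0 0.5 0 0 0;1 0 0 0 0 0 0",
)

```text
clock: 6.13
eef_pos: [460.0, 239.2, 13.6]
tool_rot: [3.14, 0.003, -0.148]
force: [-0.1, -0.1, -0.2]
width: 85.5
gripper_force: 0.0
```

Request:
move_arm(
  targets="1 0 0 0.6 0 0 0;1 0 0 0.6 0 0 0;1 0 0 0 0 0 0;-1 0 0 0 0 0 0;-1 0 0 0 0 0 0",
)

```text
clock: 6.55
eef_pos: [461.4, 240.0, 3.5]
tool_rot: [-3.141, -0.0, -0.148]
force: [0.9, -0.6, -0.8]
width: 63.6
gripper_force: 0.0
```

Request:
move_arm(
  targets="-1 0 0 0 0 0 0;-1 0 0 0 0 0 0;-1 0 0 0 0 0 0;-1 0 0 0 0 0 0;-1 0 0 0 0 0 0",
)

```text
clock: 6.97
eef_pos: [461.5, 240.0, 3.8]
tool_rot: [-3.141, -0.0, -0.148]
force: [-0.4, -0.5, 3.6]
width: 21.3
gripper_force: 58.7
```

```bash
cat > snap.py <<'E'
import sys
from h import *
from cell import cams,read_state
def a(im,x,y,w,h,k):return cv2.resize(im[y:y+h,x:x+w,::-1],(w*k,h*k),interpolation=cv2.INTER_CUBIC)
d={n:cams.get_image(n) for n in("top","side")};pickle.dump(d,open(sys.argv[1]+'.pkl','wb'))
r=read_state();print({k:np.round(r[k],2) for k in('clock','eef_pos','tool_rot','force','width','gripper_force')})
E
python3 snap.py im3; python3 - <<'E'
from h import *
d=pickle.load(open('im3.pkl','rb'))
for n in d: d[n]['color'].shape
E
```

```text
{'clock': np.float64(7.07), 'eef_pos': array([461.53, 240.02,   3.77]), 'tool_rot': array([-3.14, -0.  , -0.15]), 'force': array([-0.67,  0.11,  4.99]), 'width': np.float64(21.27), 'gripper_force': np.float64(58.84)}
```

Request:
move_arm(
  targets="-1 0 0 -0.8 0 0 0;-1 0 0 -1.6 0 0 0;-1 0 0 -1.8 0 0 0;-1 0 0 -2 0 0 0;-1 0 0 -1.8 0 0 0",
)

```text
clock: 7.48
eef_pos: [461.0, 239.8, 84.5]
tool_rot: [3.141, 0.0, -0.148]
force: [0.1, 0.1, -0.7]
width: 21.0
gripper_force: 58.6
```

Request:
move_arm(
  targets="-1 0 0 0 0 0 0;-1 0.3 1.2 0 0 0 0;-1 0.6 2.4 0 0 0 0;-1 0.8 3.1 0 0 0 0;-1 0.8 3.1 0 0 0 0",
)

```text
clock: 7.9
eef_pos: [470.4, 137.6, 82.4]
tool_rot: [3.14, 0.002, -0.146]
force: [0.3, -1.1, 0.0]
width: 20.9
gripper_force: 58.7
```

Request:
move_arm(
  targets="-1 0.8 3.1 0 0 0 0;-1 0.8 3.1 0 0 0 0;-1 0.8 3.1 0 0 0 0;-1 0.8 3.1 0 0 0 0;-1 0.8 3.1 0 0 0 0",
)

```text
clock: 8.32
eef_pos: [486.7, -22.4, 82.3]
tool_rot: [3.141, 0.003, -0.148]
force: [0.1, 0.1, -1.3]
width: 21.1
gripper_force: 58.7
```

Request:
move_arm(
  targets="-1 0.8 3.1 0 0 0 0;-1 0.8 3.1 0 0 0 0;-1 0.8 3.1 0 0 0 0;-1 0.8 3.1 0 0 0 0;-1 0.8 3.1 0 0 0 0",
)

```text
clock: 8.73
eef_pos: [503.2, -181.3, 82.1]
tool_rot: [-3.141, 0.003, -0.148]
force: [0.2, 0.5, 0.2]
width: 21.5
gripper_force: 58.7
```

Request:
move_arm(
  targets="-1 0.4 1.5 0 0 0 0;-1 0.2 0.5 0 0 0 0;-1 0 0 0 0 0 5.75;-1 0 0 0 0 0 0;-1 0 0 0 0 0 0",
)

```text
clock: 9.15
eef_pos: [507.2, -198.4, 82.7]
tool_rot: [-3.141, 0.002, -0.245]
force: [-0.0, 0.3, 0.3]
width: 22.0
gripper_force: 58.7
```

```bash
python3 snap.py im4; python3 - <<'E'
from snap import a
E
python3 - <<'E'
from h import *
d=pickle.load(open('im4.pkl','rb'))
a=lambda im,x,y,w,h,k:cv2.resize(im[y:y+h,x:x+w,::-1],(w*k,h*k),interpolation=cv2.INTER_CUBIC)
cv2.imwrite('pics/g4.png',np.hstack([a(d['top']['color'],340,190,100,120,4),a(d['side']['color'],330,115,100,120,4)]))
E
```

```text
{'clock': np.float64(9.25), 'eef_pos': array([ 507.68, -198.36,   83.  ]), 'tool_rot': array([-3.14,  0.  , -0.24]), 'force': array([-0.55, -0.39, -0.5 ]), 'width': np.float64(21.12), 'gripper_force': np.float64(58.71)}Traceback (most recent call last):
  File "<stdin>", line 1, in <module>
  File "snap.py", line 5, in <module>
    d={n:cams.get_image(n) for n in("top","side")};pickle.dump(d,open(sys.argv[1]+'.pkl','wb'))
                                                                      ~~~~~~~~^^^
IndexError: list index out of range
```

View pics/g4.png

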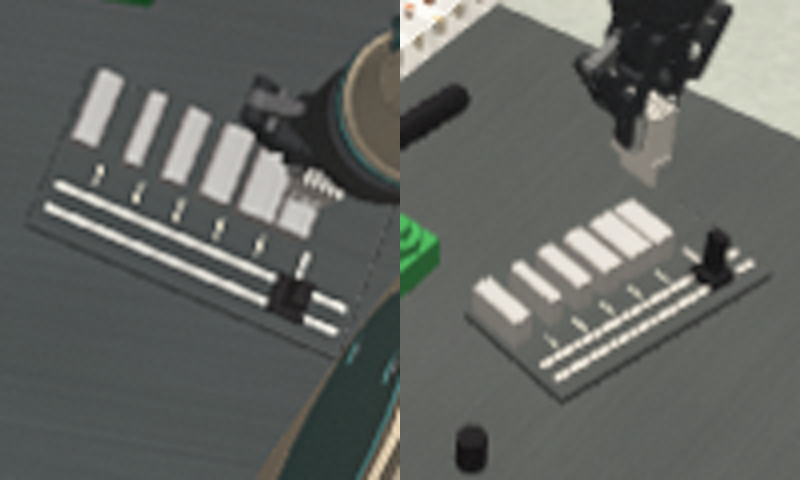

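The picture shows the sink held above slot 1, at side px (392,152), with the gauge clear. I'll check it numerically against the prediction.

```bash
python3 - <<'E'
from h import *
d=pickle.load(open('im4.pkl','rb'));S=d['side'];T=d['top']
y=np.array([.2457,.9693,0]);x=np.array([.9693,-.2457,0]);c=np.array([507.7,-198.4,122.])
f=lambda C:[(proj(C,c+i*20*x+j*11*y+[0,0,k])[0]).round(1).tolist() for i in(-1,1) for j in(-1,1) for k in(-15,)]
print('shoulder corners side',f(S)); print('tips side', [(proj(S,c+i*17*x+j*4*y-[0,0,35])[0]).round(1).tolist() for i in(-1,1) for j in(-1,1)])
im=S['color'][130:166,380:402].min(2); print(im)
E
```

```text
shoulder corners side [[397.7, 155.2], [392.2, 158.2], [388.4, 148.2], [382.9, 151.1]]
tips side [[394.6, 160.8], [392.6, 161.9], [386.8, 154.8], [384.8, 155.9]]
[[ 88  59  59  56  35  33  29  26  26  28  33  32  34  29  30  31  32  38
   44  31  32  31]
 [ 58  56  63  58  40  50  44  31  27  30  29  32  32  31  32  33  34  28
   27  30  29  33]
 [ 58  53  80  86  41  48  58  55  36  31  30  35  33  31  34  48  53  35
   28  30  30  33]
 [ 45  36  63 106  57  36  45  55  56  53  47  34  33  32  38  60  59  43
   28  29  31  33]
 [ 30  34  36  46  41  35  36  38  49  56  49  32  34  36  39  56  61  47
   29  30  31  46]
 [ 30  33  30  32  34  31  34  33  39  41  34  33  31  32  34  44  47  41
   30  30  35 105]
 [ 32  30  31  33  31  30  47  70  62  35  35  33  32  33  33  35  39  35
   29  34  55 131]
 [ 29  31  27  32  34  40  76 132 121  34  33  32  60  87  50  31  30  31
   32  36  60  99]
 [ 25  31  32  30  34  45  56  68  84  32  33  43 131 197 106  65  43  65
   63  43  75  98]
 [ 30  27  31  30  31  33  47  52  38  31  30  62 141 202 178 137  95 137
  142  70  98  98]
 [ 41  3
[... 1710 characters left out ...]
4 124 124 121 102  94  93  94
   96  96  96  95]
 [ 96  95  94  94  96  96  99  98  98 108 118 125 124 118  99  94  95  97
   95  95  95  93]
 [ 96  95  96  97  97  98  97  96  95  97 104 118 122 117  98  94  95  96
   97  95  94  93]
 [ 95  97  97  95  98  98  95  96  93  96  94 101 111 111  96  95  98  96
   95  94  94  93]
 [ 97  96 100 100  99  98  96  95  96  94  95  93  95  96  98  97  96  96
   94  94  93  94]
 [ 99  99  98  98  99  96  96  95  95  95  96  97  95  98  97  95  95  95
   94  94  94  94]
 [ 97 100  98  98  95  96 101 120 122  95  95  95  95  96  97  97  94  97
   94  94  94  94]
 [ 99  99  97  96 100 125 155 182 185 130 104  97  98  95  95  96  94  95
   95  94  91  94]]
```

Request:
move_arm(
  targets="-1 0 0 1.5 0 0 0;-1 0 0 1.5 0 0 0;-1 0 0 1 0 0 0;-1 0 0 0.7 0 0 0;-1 0 0 0 0 0 0",
)

```text
clock: 9.77
eef_pos: [507.2, -199.1, 35.1]
tool_rot: [-3.141, 0.003, -0.247]
force: [-0.1, 0.4, 0.0]
width: 21.2
gripper_force: 58.7
```

Request:
move_arm(
  targets="-1 0 0 0.2 0 0 0;-1 0 0 0.2 0 0 0;-1 0 0 0.2 0 0 0;-1 0 0 0 0 0 0",
)

```text
clock: 10.1
eef_pos: [508.2, -199.7, 30.5]
tool_rot: [3.142, -0.0, -0.248]
force: [0.0, 0.2, -0.3]
width: 21.3
gripper_force: 58.7
```

Request:
move_arm(
  targets="-1 0 0 0.1 0 0 0;-1 0 0 0.1 0 0 0;-1 0 0 0 0 0 0",
)

```text
clock: 10.35
eef_pos: [508.5, -200.5, 28.9]
tool_rot: [3.141, -0.001, -0.248]
force: [-0.2, -0.7, 1.6]
width: 21.6
gripper_force: 59.1
```

Request:
move_arm(
  targets="-1 0 0 0.1 0 0 0;-1 0 0 0.1 0 0 0;-1 0 0 0 0 0 0",
)

```text
clock: 10.6
eef_pos: [508.6, -200.6, 28.4]
tool_rot: [3.141, -0.002, -0.249]
force: [-3.5, -0.7, 17.4]
width: 21.1
gripper_force: 61.4
```

Slot 1 refuses it: 17 N of force with the tongue standing at the mouth. On to slot 2.

Request:
move_arm(
  targets="-1 0 0 -0.6 0 0 0;-1 0 0 -0.6 0 0 0;-1 -0.04 -1.45 0 0 0 0;-1 -0.04 -1.45 0 0 0 0;-1 0 0 0 0 0 0",
)

```text
clock: 11.02
eef_pos: [515.4, -167.5, 38.5]
tool_rot: [-3.139, 0.0, -0.244]
force: [0.2, 1.2, -0.6]
width: 21.1
gripper_force: 58.7
```

Request:
move_arm(
  targets="-1 0 0 0 0 0 0;-1 0 0 0 0 0 0",
)

```text
clock: 11.18
eef_pos: [514.3, -172.1, 38.4]
tool_rot: [3.141, 0.0, -0.248]
force: [0.5, -0.2, -2.0]
width: 21.7
gripper_force: 58.7
```

Request:
move_arm(
  targets="-1 0 0 0.4 0 0 0;-1 0 0 0.3 0 0 0;-1 0 0 0.2 0 0 0;-1 0 0 0 0 0 0",
)

```text
clock: 11.52
eef_pos: [513.8, -171.7, 28.7]
tool_rot: [3.141, 0.001, -0.249]
force: [0.5, -0.5, -0.6]
width: 21.1
gripper_force: 58.7
```

Request:
move_arm(
  targets="-1 0 0 0.1 0 0 0;-1 0 0 0.1 0 0 0;-1 0 0 0 0 0 0;-1 0 0 0 0 0 0",
)

```text
clock: 11.85
eef_pos: [514.4, -171.9, 27.4]
tool_rot: [3.141, -0.0, -0.248]
force: [-0.2, -1.8, -1.4]
width: 21.4
gripper_force: 58.7
```

Request:
move_arm(
  targets="-1 0 0 0.1 0 0 0;-1 0 0 0.1 0 0 0;-1 0 0 0 0 0 0",
)

```text
clock: 12.1
eef_pos: [514.5, -171.9, 25.4]
tool_rot: [3.141, -0.0, -0.248]
force: [-0.1, -2.3, -2.6]
width: 21.2
gripper_force: 58.7
```

Request:
move_arm(
  targets="-1 0 0 0.1 0 0 0;-1 0 0 0.1 0 0 0;-1 0 0 0 0 0 0",
)

```text
clock: 12.35
eef_pos: [514.5, -171.9, 23.3]
tool_rot: [3.141, -0.0, -0.248]
force: [-0.5, -3.8, -1.3]
width: 21.3
gripper_force: 58.7
```

Slot 2 is taking it, already 5 mm past slot 1's contact height. I'll ease sideways slightly and go on down.

Request:
move_arm(
  targets="-1 0 0.05 0.2 0 0 0;-1 0 0 0.2 0 0 0;-1 0 0 0.2 0 0 0;-1 0 0 0 0 0 0",
)

```text
clock: 12.68
eef_pos: [514.1, -171.8, 16.9]
tool_rot: [-3.142, 0.0, -0.248]
force: [-0.3, -3.1, -1.3]
width: 21.4
gripper_force: 58.9
```

Request:
move_arm(
  targets="-1 0 0 0.2 0 0 0;-1 0 0 0.2 0 0 0;-1 0 0 0.2 0 0 0;-1 0 0 0 0 0 0",
)

```text
clock: 13.02
eef_pos: [514.2, -171.9, 11.0]
tool_rot: [3.142, 0.0, -0.248]
force: [-0.2, -3.5, -2.0]
width: 21.3
gripper_force: 58.9
```

Request:
move_arm(
  targets="-1 0 0 0.1 0 0 0;-1 0 0 0.05 0 0 0;-1 0 0 0 0 0 0",
)

```text
clock: 13.27
eef_pos: [514.3, -171.9, 9.8]
tool_rot: [3.142, 0.0, -0.248]
force: [-1.7, -2.3, -0.2]
width: 21.7
gripper_force: 59.0
```

Request:
move_arm(
  targets="-1 0 0 0.05 0 0 0;-1 0 0 0.05 0 0 0;-1 0 0 0 0 0 0",
)

```text
clock: 13.52
eef_pos: [514.3, -171.9, 9.8]
tool_rot: [-3.142, -0.0, -0.248]
force: [-2.7, -1.2, 8.4]
width: 21.1
gripper_force: 60.2
```

Request:
move_arm(
  targets="-1 0 0 0.05 0 0 0;-1 0 0 0.05 0 0 0;-1 0 0 0 0 0 0",
)

```text
clock: 13.77
eef_pos: [514.3, -171.9, 9.8]
tool_rot: [-3.141, -0.001, -0.248]
force: [-4.2, -1.7, 16.9]
width: 21.3
gripper_force: 61.5
```

It is seated at 9.8, as predicted for fully home. I'll release and rise.

Request:
move_arm(
  targets="-1 0 0 -0.15 0 0 0;0.6 0 0 0 0 0 0;0.6 0 0 0 0 0 0;0.6 0 0 0 0 0 0;0.6 0 0 0 0 0 0",
)

```text
clock: 14.18
eef_pos: [514.5, -171.1, 9.1]
tool_rot: [-3.141, 0.0, -0.247]
force: [0.6, 0.1, -0.4]
width: 67.9
gripper_force: 0.0
```

Request:
move_arm(
  targets="0.6 0 0 0 0 0 0;0.6 0 0 0 0 0 0;0.6 0 0 -2 0 0 0;0.6 0 0 -3 0 0 0;0.6 0 0 -3 0 0 0",
)

```text
clock: 14.6
eef_pos: [513.3, -171.5, 89.5]
tool_rot: [-3.141, 0.003, -0.248]
force: [0.7, -0.8, -0.4]
width: 68.0
gripper_force: 0.0
```

Request:
move_arm(
  targets="0.6 -1 0 -1 0 0 0;0.6 -3 0 0 0 0 0;0.6 -3 0 0 0 0 0;0.6 -3 0 0 0 0 0;0.6 0 0 0 0 0 0",
)

```text
clock: 15.02
eef_pos: [409.1, -145.2, 99.1]
tool_rot: [-3.141, 0.01, -0.249]
force: [-1.4, 0.3, -0.0]
width: 68.0
gripper_force: 0.0
```

```bash
python3 snap.py im5; python3 - <<'E'
from h import *
d=pickle.load(open('im5.pkl','rb'))
a=lambda im,x,y,w,h,k:cv2.resize(im[y:y+h,x:x+w,::-1],(w*k,h*k),interpolation=cv2.INTER_CUBIC)
cv2.imwrite('pics/g5.png',np.hstack([a(d['top']['color'],340,190,100,120,4),a(d['side']['color'],330,115,100,120,4)]))
E
```

```text
{'clock': np.float64(15.12), 'eef_pos': array([ 416.76, -147.19,   99.68]), 'tool_rot': array([-3.14,  0.  , -0.25]), 'force': array([ 0.13, -0.31,  0.58]), 'width': np.float64(68.23), 'gripper_force': np.float64(0.0)}
```

View pics/g5.png

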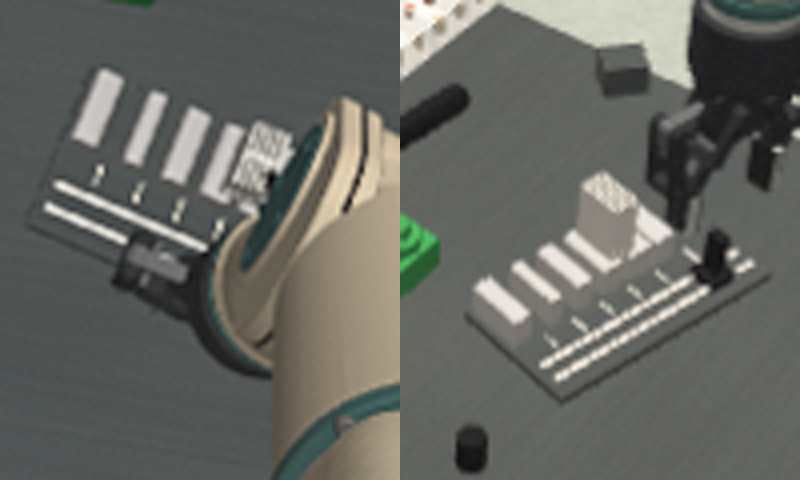

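The picture shows the sink standing upright in slot 2, at side px (482,169). The marker is still parked, with its fin at (508,177). I'm moving to the marker.

Request:
move_arm(
  targets="0 2.05 2.7 0 0 0 0;0 2.05 2.72 0 0 0 0;0 0 0 2 0 0 0;0 0 0 2 0 0 0;0 0 0 0 0 0 0",
)

```text
clock: 15.53
eef_pos: [443.4, -210.1, 56.8]
tool_rot: [-3.141, 0.003, -0.249]
force: [-0.7, 1.0, -0.8]
width: 42.6
gripper_force: 0.0
```

Request:
move_arm(
  targets="0 0 0 2 0 0 0;0 0 0 1.5 0 0 0;0 0 0 1 0 0 0;0 0 0 1 0 0 0;0 0 0 0 0 0 0",
)

```text
clock: 15.95
eef_pos: [443.6, -209.5, 3.3]
tool_rot: [-3.141, 0.002, -0.247]
force: [0.5, -0.4, -0.5]
width: 42.5
gripper_force: 0.0
```

```bash
python3 snap.py im6; python3 - <<'E'
from h import *
d=pickle.load(open('im6.pkl','rb'));S=d['side']
y=np.array([.2457,.969,0]);c=np.array([443.,-210,42])
print(proj(S,[c+[0,0,12],c+[0,0,-24],c+21*y,c-21*y,c+21*y-[0,0,15],c-21*y-[0,0,15]]).round(1))
b=(385,150,50,45);print('\n'.join(''.join(' .:-=+*#%@'[min(9,v//24)]*1 for v in r) for r in S['color'][b[1]:b[1]+b[3],b[0]:b[0]+b[2]].min(2)))
E
```

```text
{'clock': np.float64(16.05), 'eef_pos': array([ 444.19, -209.95,    4.56]), 'tool_rot': array([-3.14, -0.  , -0.25]), 'force': array([-0.32,  0.44,  0.48]), 'width': np.float64(42.98), 'gripper_force': np.float64(0.0)}
[[409.  173.6]
 [407.5 182.3]
 [403.5 179.5]
 [413.5 173.6]
 [402.9 183.1]
 [412.9 177.2]]
----------===----...........................:=*##%
-------=-===----:......:....................---=*#
---=----===-----:--:.................::....:-=====
------=-==------=+-:......:::........--:...--=====
-=-==-====---===++=.......::::......:--:..:-======
-======------==++=:..................::...-=======
--=====-----==++=-....................:...-=======
-====---::--=++=-:.......................:-=======
=====---:-=+===-::......................:-==-=====
======-:.:=+=-::::......................:-========
=====--:.:---:::::::..........::.....:::----===-=-
+====---..::.:..:-:::::....:-.......:-------==-===
%*+-=---........-=.::::....-=.......:=----=====-==
##*+==--............:::............:--=---=--===-=
%##%==--:..:.......:......:.....-=:----=----==----
%###+==-:..:......:-.....
[... 804 characters left out ...]
=====--..    :-=*#%%+==--===----====-
=========+=====--:..... ...:=#%*=====--===--------
=========*+====-==-.........-=======---==-=-=-----
=====-====**=-=+#*=.........:====---:--=-=----==--
====-======+++*%@*=:..... .:-====--:---=---=-=---=
==+=-====--=*%%%*=-==+-..::-===--::-=-=--=--==--=-
==**+===-=+##%*==-=*%#=.:-===--::--==--==---==----
===*#=-=+#%@*=--=+##%*--===---:--==--=--===--=----
=--=++=*%@#*=-=+#%@*=-====--::-====-==----=-===---
-=--=+##%*=--=*%@#*==-==--::--====---=--=--==-----
=-=+##%*=--=+##%*=-===---:--=-===------=====-=----
=++%@*==-=+#%@*=-=-=---::-===========-=--==-=-=---
+%#%*=--=*%@#*=-=----::--==-======----=====-------
#%*=--=+##%*=------::--==========-=-=======-------
```

Request:
move_arm(
  targets="0 0 0 0.7 0 0 0;0 0 0 0.7 0 0 0;-1 0 0 0 0 0 0;-1 0 0 0 0 0 0;-1 0 0 0 0 0 0",
)

```text
clock: 16.47
eef_pos: [443.6, -210.2, -9.5]
tool_rot: [3.141, 0.0, -0.248]
force: [-1.2, 0.9, 4.1]
width: 8.7
gripper_force: 58.9
```

Request:
move_arm(
  targets="-1 0 0 0 0 0 0;-1 0 0 0 0 0 0;-1 0 0 0 0 0 0;-1 0 0 0 0 0 0",
)

```text
clock: 16.8
eef_pos: [443.6, -210.1, -9.5]
tool_rot: [3.141, 0.0, -0.248]
force: [-1.3, -1.8, 0.5]
width: 8.6
gripper_force: 58.7
```

Request:
move_arm(
  targets="-1 0 -0.6 0 0 0 0;-1 0 -1.2 0 0 0 0;-1 0 -1.2 0 0 0 0;-1 0 -1.2 0 0 0 0;-1 0 -1.18 0 0 0 0",
)

```text
clock: 17.22
eef_pos: [457.1, -157.2, -9.5]
tool_rot: [3.141, -0.0, -0.248]
force: [-1.0, -2.1, 0.3]
width: 9.0
gripper_force: 58.8
```

Request:
move_arm(
  targets="-1 0 0 0 0 0 0;-1 0 0 0 0 0 0;-1 0 0 0 0 0 0",
)

```text
clock: 17.47
eef_pos: [457.1, -157.4, -9.5]
tool_rot: [-3.141, 0.0, -0.247]
force: [-0.9, 1.2, 2.0]
width: 8.5
gripper_force: 59.1
```

Request:
move_arm(
  targets="0 0 0 0 0 0 0;0 0 0 0 0 0 0;0 0 0 0 0 0 0;0 0 0 0 0 0 0;0 0 0 -1 0 0 0",
)

```text
clock: 17.88
eef_pos: [456.0, -157.8, -0.5]
tool_rot: [-3.142, 0.003, -0.249]
force: [-0.2, 0.2, 0.1]
width: 42.8
gripper_force: 0.0
```

Request:
move_arm(
  targets="0 0 0 -3 0 0 0;0 0 0 -3 0 0 0;0 0 0 -3 0 0 0;0 -2 -2 -2 0 0 0;0 -2 -3 0 0 0 0",
)

```text
clock: 18.3
eef_pos: [433.6, -102.6, 114.6]
tool_rot: [3.141, -0.01, -0.254]
force: [0.6, 1.9, -0.8]
width: 42.9
gripper_force: 0.0
```

Request:
move_arm(
  targets="-1 0 -4 0 0 0 0;-1 0 -4 0 0 0 0;-1 0 -4 0 0 0 0;-1 0 0 0 0 0 0;-1 0 0 0 0 0 0",
)

```text
clock: 18.72
eef_pos: [460.6, 19.8, 111.1]
tool_rot: [-3.14, -0.001, -0.242]
force: [-0.5, 0.2, -0.1]
width: 0.0
gripper_force: 0.0
```

```bash
python3 snap.py im7; python3 - <<'E'
from h import *
d=pickle.load(open('im7.pkl','rb'));S=d['side'];T=d['top']
print('fin+carriage pred (456.5,-157.4)',[(n,proj(d[n],[[456.5,-157.4,54],[456.5,-157.4,18],[514.3,-171.9,84]]).round(1).tolist()) for n in d])
for c,b in((S,(380,140,55,48)),(T,(375,215,50,55))):
    print('\n'.join('%3d '%(b[1]+i)+''.join(' .:-=+*#%@'[min(9,v//24)] for v in r) for i,r in enumerate(c['color'][b[1]:b[1]+b[3],b[0]:b[0]+b[2]].min(2))))
E
```

```text
{'clock': np.float64(18.82), 'eef_pos': array([459.68,  16.01, 110.81]), 'tool_rot': array([ 3.14, -0.  , -0.25]), 'force': array([-0.1 , -0.17,  0.04]), 'width': np.float64(-0.09), 'gripper_force': np.float64(0.0)}
fin+carriage pred (456.5,-157.4) [('top', [[394.4, 252.9], [391.8, 254.3], [405.6, 229.0]]), ('side', [[395.7, 181.3], [394.4, 190.0], [382.8, 162.8]])]
140 :--===-======================+#%%%%%%%%%%%%%%%%%%%%%%%%
141 ::====-==-=====================*#%%%%%%%%%%%%%%%%%%%%%%
142 ::=============-=================*#%%%%%%%%%%%%%%%%%%%%
143 .---===============================+#%%%%%%%%%%%%%%%%%%
144 .-===-================================*#%%%%%%%%%%%%%%%
145 .-======-===-===========================*##%%%%%%%%%#%%
146 .-====-=====-=--==========================*#%%%%%%%%%%%
147 :-===--====-=--============-================+##%%%%%%%%
148 :===--=====--==============-===================*#%%%%%%
149 :==--==--=-=--=========-=--========-=============*#%%%%
150 :-==-------=========--=====-=====---==-============*#%%
151 :====-=-==-======------=---=-====-===---=============*#
152 :-====-
[... 4473 characters left out ...]
:..........:-:-=*#%%#=::::--------------
258 :---------:.........:---::-=*##%#*=:::------------
259 ::::-------::......-=-:::-:::-+*%@%*=:::----------
260 --::::-------:::...+##*=-:---::-=*%@%#=:::--------
261 -----:::--------::.=#%%%*=-::--::-=*##%%*-::------
262 -------::::-------::-=*%%%#=-::--:::-+*%%%#=:::---
263 ---------::::--------:-=*#%%#+-:::--::-+*%@%#=:::-
264 ------------:::--------::-+*#%%*=-:---::-=*#@%#=::
265 -------------::::--------::-+*%@%#=-::--:::=+*#%%#
266 ----------------::::--------:-=*#%%#=::::-:::-+*%@
267 ------------------::::--------:-=+##%%#=:::--::-=*
268 --------------------::::--------::-=*%@%#=:::---:-
269 -----------------------::::-------::-=*%@%#=:::---
```

The sink top and marker carriage sit where predicted: the carriage is at top px (391,255), in line with slot 2's tick. Next is the logger button.

Request:
move_arm(
  targets="-1 2.43 -1.47 0 0 0 0;-1 2.43 -1.47 0 0 0 0;-1 2.43 -1.47 0 0 0 0;-1 2.43 -1.47 0 0 0 0;-1 2.43 -1.47 0 0 0 0",
)

```text
clock: 19.23
eef_pos: [596.7, 55.5, 110.7]
tool_rot: [3.14, 0.0, -0.252]
force: [0.3, 0.5, 0.1]
width: -0.2
gripper_force: 0.0
```

Request:
move_arm(
  targets="-1 2.43 -1.47 0 0 0 0;-1 0 0 3 0 0 0;-1 0 0 3 0 0 0;-1 0 0 2 0 0 0;-1 0 0 0 0 0 0",
)

```text
clock: 19.65
eef_pos: [618.9, 63.2, 26.2]
tool_rot: [3.137, 0.008, -0.252]
force: [-1.2, 0.2, -0.4]
width: -0.1
gripper_force: 0.0
```

```bash
python3 snap.py im8; python3 - <<'E'
from h import *
d=pickle.load(open('im8.pkl','rb'));S=d['side'];T=d['top']
print([(n,proj(d[n],[[622.9,65.5,37],[622.9,65.5,68]]).round(1).tolist()) for n in d])
for c,b in((S,(275,165,55,60)),):
    print('\n'.join('%3d '%(b[1]+i)+''.join(' .:-=+*#%@'[min(9,v//20)] for v in r) for i,r in enumerate(c['color'][b[1]:b[1]+b[3],b[0]:b[0]+b[2]].min(2))))
E
```

```text
{'clock': np.float64(19.75), 'eef_pos': array([622.49,  64.11,  30.3 ]), 'tool_rot': array([ 3.14,  0.  , -0.25]), 'force': array([0.5 , 0.27, 0.62]), 'width': np.float64(0.24), 'gripper_force': np.float64(0.0)}
[('top', [[315.7, 175.9], [315.9, 172.6]]), ('side', [[303.0, 203.3], [302.5, 195.7]])]
165 ============:...........................:-::-:::=======
166 ============:...........................:-::::::+======
167 ======-=====-..........................:-=:::.:=#*=====
168 ============-..........................-=+-:..:#%%+====
169 ============:....................:::..:--+=:..+%%%+====
170 ==-=========::...::.............:::..::::::..:#%#+=====
171 ============.::..:-......:......:....:::::...+%%=-=====
172 ===========-.--.........:::..........:::::..=%%+==-----
173 ===========-:=:........:--:..........::::..:##+===:::::
174 =============+:........::-:..........-:::..=%+=-==-::::
175 ===========+++..........:............:::..:++==--==----
176 ==========++++.......................:::..:====-:--====
177 =========++++-::....................:::...-====-:::----
178 ======--=+++=---
[... 2099 characters left out ...]
=-:........::.........-===============++
214 ======+===========:................:-====+========+====
215 ===================-:.............:-=================+=
216 ====++=======+====+=-:.. ........:-==================+=
217 ===+=============++===-..... ..:-====+=================
218 ==============++==+==+=-:.....:-=======================
219 =++===================+=-:...:-==================+=====
220 +=========++=======+======-:--=========================
221 ==========================+=+==========================
222 ==========+=++============+++=========+================
223 ====+==+%*+++==========================================
224 ======+#@@*++==+=======++=====+========================
```

Request:
move_arm(
  targets="-1 0 -0.05 1 0 0 0;-1 0 0 1 0 0 0;-1 0 0 0.4 0 0 0;-1 0 0 0 0 0 0;-1 0 0 0 0 0 0",
)

```text
clock: 20.17
eef_pos: [624.6, 66.7, 8.2]
tool_rot: [-3.141, -0.003, -0.248]
force: [-0.2, -0.5, 8.7]
width: -0.1
gripper_force: 4.2
```

Request:
move_arm(
  targets="-1 0 0 0.2 0 0 0;-1 0 0 0.2 0 0 0;-1 0 0 0 0 0 0",
)

```text
clock: 20.42
eef_pos: [624.7, 66.7, 7.6]
tool_rot: [-3.14, -0.003, -0.248]
force: [-7.3, -1.5, 31.5]
width: 0.1
gripper_force: 16.1
```

```bash
python3 snap.py im9; python3 - <<'E'
from h import *
d=pickle.load(open('im9.pkl','rb'));S=d['side'];T=d['top']
d0=pickle.load(open('im0.pkl','rb'))
xh=np.array([.969,-.247,0])
for nm,e in(('im8',[622.5,64.1,0]),('im9',[624.7,66.7,0])):
  for z in(31,38,45,52,60,68): print(nm,z,proj(S,[np.r_[e]+[0,0,z]-11*xh,np.r_[e]+[0,0,z]])[:].round(1).tolist())
u=np.array([[622.9,65.5]])
print('disc top rim, z=31,38,45', [[proj(S,[np.r_[622.9,65.5,z]+12*np.r_[np.cos(t),np.sin(t),0]])[0].round(1).tolist() for t in np.radians([0,90,180,270])] for z in(31,38,45)])
for c,b in((S,(285,180,40,35)),(d0['side'],(285,180,40,35))):
    print('\n'.join('%3d '%(b[1]+i)+''.join(' .:-=+*#%@'[min(9,v//18)] for v in r) for i,r in enumerate(c['color'][b[1]:b[1]+b[3],b[0]:b[0]+b[2]].min(2))))
E
```

```text
{'clock': np.float64(20.52), 'eef_pos': array([624.73,  66.67,   7.61]), 'tool_rot': array([-3.14, -0.  , -0.25]), 'force': array([-7.18, -1.25, 32.76]), 'width': np.float64(0.29), 'gripper_force': np.float64(16.32)}
im8 31 [[305.8, 206.8], [303.6, 204.6]]
im8 38 [[305.7, 205.1], [303.4, 202.9]]
im8 45 [[305.6, 203.4], [303.3, 201.2]]
im8 52 [[305.5, 201.7], [303.2, 199.5]]
im8 60 [[305.3, 199.7], [303.1, 197.5]]
im8 68 [[305.2, 197.8], [302.9, 195.5]]
im9 31 [[304.6, 207.0], [302.4, 204.7]]
im9 38 [[304.5, 205.3], [302.3, 203.0]]
im9 45 [[304.4, 203.6], [302.1, 201.4]]
im9 52 [[304.3, 201.9], [302.0, 199.6]]
im9 60 [[304.1, 199.9], [301.9, 197.7]]
im9 68 [[304.0, 197.9], [301.7, 195.7]]
disc top rim, z=31,38,45 [[[300.0, 202.9], [300.4, 207.2], [306.3, 206.7], [305.9, 202.4]], [[299.8, 201.2], [300.3, 205.5], [306.2, 205.0], [305.8, 200.7]], [[299.7, 199.5], [300.1, 203.8], [306.1, 203.3], [305.7, 199.0]]]
180 +=+::.......:--:....:....--::...::::--==
181 **+.........::........:.:==::...::::::-=
182 **+:.........:......:.:.:+-:..::::::::::
183 *+=:-:..............:...-=::.:=-::::::::
[... 2270 characters left out ...]
%#######*++++++++++++++++
200 =-+%%%%%%%%%%########**#+=++++++++++++++
201 -:+#%%%%%%%%##*######+*#*:-=++++++++++++
202 :::-#%%%%#*###=*****+-*##::-==++++++++++
203 ..:::+#%#=:*##+-======##*::::-++++++++++
204 ...:::=#=::+##*+====+*##=:::::-+++++++++
205 .....::::::-*###****###+-::::.:+++++++++
206 ......:::::-=**######*+--::...:+++++++++
207 .......:::::--=+***++=--::....:+++++++++
208 :........::::--=====---::.....:+++++++++
209 =-........::::--------:.......:+++++++++
210 ++-:........::::::::::........:+++++++++
211 +++=:........::::::::........:=+++++++++
212 ++++=-:.......:::::.........:=++++++++++
213 ++++++=:........::.........-=+++++++++++
214 +++++++=:................:-+++++++++++++
```

The inner button is a raised cap about 51 mm high. The crescent of its side wall shows at side px (303,203), so the tips at about 45 mm mean it is pressed fully down, with a hard stop at 32 N. I'm letting go and rising clear.

Request:
move_arm(
  targets="-1 0 0 -1 0 0 0;-1 0 0 -2 0 0 0;-1 0 0 -3 0 0 0;-1 0 0 -3 0 0 0;-1 0 0 -3 0 0 0",
)

```text
clock: 20.93
eef_pos: [622.7, 67.0, 123.8]
tool_rot: [3.142, 0.0, -0.248]
force: [0.6, 0.2, 0.0]
width: 0.0
gripper_force: 0.0
```

Request:
move_arm(
  targets="-1 0 0 0 0 0 0;-1 0 0 0 0 0 0;-1 0 0 0 0 0 0",
)

```text
clock: 21.18
eef_pos: [622.5, 67.1, 122.1]
tool_rot: [3.142, 0.001, -0.248]
force: [-0.4, 0.1, -0.2]
width: 0.2
gripper_force: 0.0
```

```bash
python3 snap.py im10; python3 - <<'E'
from meas import *
d=pickle.load(open('im10.pkl','rb'));S=d['side']
d0=pickle.load(open('im0.pkl','rb'));d7=pickle.load(open('im7.pkl','rb'))
# sink top in slot 2 at z=84
for lo in(150,165):
  for k in comps(d7['top'],lo,(397,215,18,25),10,22): r=rect(plane(d7['top'],k,84));print('top',lo,k.mean(0).round(1),r[0].round(1),np.round(r[1:],1))
  for k in comps(S,lo,(374,153,18,16),10,22): r=rect(plane(S,k,84));print('side',lo,k.mean(0).round(1),r[0].round(1),np.round(r[1:],1))
df=np.abs(S['color'].astype(int)-d0['side']['color']).max(2)
n,_,st,_=cv2.connectedComponentsWithStats((df>30).astype('u1'));print(st[1:][st[1:,4]>8])
E
```

```text
{'clock': np.float64(21.28), 'eef_pos': array([621.88,  67.  , 121.01]), 'tool_rot': array([ 3.14,  0.  , -0.25]), 'force': array([ 0.47,  0.45, -1.09]), 'width': np.float64(0.02), 'gripper_force': np.float64(0.0)}
top 150 [405.5 230.4] [ 511.8 -172. ] [45.6 43.4  6.9]
side 150 [384.1 164.3] [ 509.8 -167.5] [ 55.8  28.7 -16. ]
top 165 [405.4 230.7] [ 510.7 -172.1] [ 43.4  43.2 -83.4]
side 165 [384.3 164.4] [ 509.4 -167.3] [ 55.   27.3 -16. ]
[[  263     0   130   174  7595]
 [  414     0   226   285 30129]
 [  374   158    16    22   229]
 [  401   172    14    16   124]
 [  387   180    13    17   125]
 [  586   186     3     5     9]
 [  598   196     5    22    56]
 [  298   255    17    16   141]
 [  536   256    12    15    26]
 [  301   269    13    11    46]]
```

```bash
python3 -c "
from cell import order;print(order.finish_job())"
```

```text
the job is handed in; nothing more can be done
None
```

The job is handed in: slot 1 refused the heat sink and slot 2 took it, so it stands fully home there, with the marker slid level with slot 2 (to about 2 mm by my measurement) and the logger's button pressed right down and released.

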